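Hold an onion over the gas burner with tongs

TASK

Get the onion ready for roasting over the flame: pick up the steel kitchen tongs, squeeze their jaws shut on the onion on the chopping board, lift it off and hold it above the middle of the gas stove's burner, roughly 10 cm up, clear of the stove. Touch the onion only with the tongs, leave the potato, the mug, the tumblers and the jar where they are, and finish while still holding the onion steady in the tongs over the burner: nothing is put down or let go.

Things in the scene. Friction and masses are not known exactly. Their poses are not given: they have to be found in the camera images.
- tongs: Steel kitchen tongs, 206 mm long, 100 g, lying on their side on the counter as a flat V, arms side by side: squeezed horizontally by a hand from above. Origin: underside of the tail (hinge) end, midway between the arms; x to the jaws along the middle line, y to the left arm, z up. Tail bow ends at x = -21 mm, jaw tips at x = 185 mm. All 26 mm high. Both arms always move equally.
- tongs_left: Left arm (+y) of the tongs: strip 26 mm high, 2.5 mm thick, black plastic thumb pad 40 mm long outside the grip point; origin: its pivot (x 0, y 15 mm on the tongs), at the underside; x along the arm. The jaw is a shallow hollow 145 to 185 mm from the pivot. A spring holds each arm open at 7.5 degrees; the jaws are then 68 mm apart inside at the narrowest, 85 mm in the middle. They spring open when released.
- tongs_right: Right arm (-y) of the tongs, mirror image of the left. On the onion the arms are nearly parallel. Squeezing at the grip point, about 9 N starts to close them and 10 N brings them to the onion; about half of any further force presses the onion. Grip with 20 to 35 N to hold it firmly.
- tongs_grip (a point): Point midway between the arms where the hand squeezes the tongs: 80 mm from the tongs' origin, 85 mm behind the jaw centre, 13 mm above the underside. Outside width here: 62 mm open, 42 mm when shut on the onion; at 55 mm they are firmly held and still wide open. Fingertips may reach down to 4 mm above the underside.
- tongs_jaw (a point): Point midway between the two jaws, 165 mm from the hinge end along the middle line, 13 mm above the tongs' underside; the onion's middle belongs here.
- onion: Small reddish onion, 45 g, round, 42 mm diameter, bulb 37 mm high with a thin pointed neck on top up to 50 mm, standing on its flat root end. Widest 15 to 21 mm above the base. Origin: centre of the underside; z up through the neck.
- potato: Potato beside the onion on the board, squat and smooth with no neck, 58 mm diameter, 41 mm high; onion and potato may be either way round, 100 to 135 mm apart. To be left alone. Origin: centre of the underside.
- board: Wooden chopping board, fixed, 200 (x) x 240 (y) x 18 mm high, carrying onion and potato; it is on one side of the tongs and the stove on the other, either way round. Origin: centre of the underside.
- stove: Single-burner gas stove, fixed, 260 x 260 mm metal box with its top at 65 mm, a round burner in the middle of the top (76 mm across, top at 80 mm) and four pan-support bars around it, up to 86 mm high, from 42 to 88 mm from the middle. Origin: centre of the underside.
- burner (a point): Centre of the top of the stove's burner, 80 mm above the counter.
- mug: White ceramic mug, 80 mm diameter, 90 mm high, beyond the tongs; leave alone. Origin: centre of the underside.
- tumbler_a: Glass tumbler, 68 mm diameter, 110 mm high, beyond the tongs; leave alone. Origin: centre of the underside.
- tumbler_b: Glass tumbler, the same, to the right of the first; leave alone. Origin: centre of the underside.
- salt_jar: Glass jar with a steel cap, 60 mm diameter, 95 mm high, beyond the tongs; leave alone. Origin: centre of the underside.
Things that resemble listed ones, but are neither listed nor needed, are in the scene too. Leave any blue look-alike of the onion alone. Of the things that look like the tongs, take the one that is nearest to the robot's base at the start.

How it is judged:
On the way, in this order (a step that is already met when the one before it is completed fails the run):
1. the tongs are held by the fingers and lifted off the counter (height (world z) of tongs above 0.02 m and contact force between the fingers and tongs above 1 N), for 0.1 s.
2. the onion, squeezed between both jaws of the held tongs, is lifted 4 cm off the board (contact force between each of tongs_left, tongs_right and onion above 0.5 N and contact force between the fingers and tongs above 1 N and x of onion in the frame of tongs between 0.135 and 0.195 m and contact force between the fingers and onion below 0.2 N and contact force between onion and board below 0.05 N and z of onion in the frame of board above 0.058 m), for 0.2 s.
At the end, for the whole second after the job is handed in: Fingers hold the tongs (over 1 N); both jaws press the onion (over 0.5 N each); its underside is 5 to 16 cm above the burner top and within 45 mm of its middle sideways; it is steady (under 0.03 m/s); onion and tongs touch no stove, the onion no board or fingers (contact force between each of tongs_left, tongs_right and onion above 0.5 N and contact force between the fingers and tongs above 1 N and x of onion in the frame of tongs between 0.135 and 0.195 m and contact force between the fingers and onion below 0.2 N and contact force between onion and board below 0.05 N and horizontal distance between onion and burner below 0.045 m and z of onion in the frame of burner between 0.05 and 0.16 m and contact force between each of onion, tongs and stove below 0.05 N and linear speed of onion below 0.03 m/s); the arm keeps its last pose, push and grip.
It fails at once if the onion is touched by the fingers or the arm instead of the tongs (contact force between any of the fingers, the arm and onion above 0.5 N).
It fails at once if the potato, the mug, a tumbler or the jar is moved by more than 3 cm (distance of any of mug, tumbler_a, tumbler_b, salt_jar, potato from where it was at the start of the episode above 0.03 m).
It also fails if it takes over 42 s, if anything falls off the work surface, if the arm or the gripper's body presses on something with over 40 N, if the wrist force passes 120 N, or if a joint passes its speed limit or range.

ROBOT

A 7-joint arm with a two-finger parallel gripper is mounted at the origin on the work surface. World frame = base frame: x ahead of the robot, y to its left, z up, the work surface at z = 0. Lengths are in m, angles in rad, forces in N, time in s.
With the tool pointing down it reaches from about 0.425 to 0.925 m from the base axis. Payload 6.8 kg.
Tool frame: the origin (TCP) lies midway between the tips of the shut fingers; the grasp point (between the pads) lies 19 mm behind it; z points along the fingers, y is the direction in which the jaws open and shut (so a half turn about z gives the same grasp; the last joint's range is limited). The gripper opens to 85 mm and grips with 20 to 120 N. Pads are 22 mm wide; open, the fingers measure 114 mm over their backs; the gripper's body (76 mm by 85 mm) begins 54 mm behind the grasp point. The pads swing forward as they close: fully open they stand 13 mm farther back than shut.
Start: joints at [1.017, 0.477, 0.022, 1.555, -0.011, 1.109, -0.083], TCP at [0.291, -0.609, 0.231] pointing down, gripper open.
Joint ranges: [-2.96, 2.96], [-0.34, 2.1], [-1.41, 1.46], [0.24, 2.44], [-1.37, 4.51], [0.17, 1.92], [-2.96, 2.96]. Speed limits (rad/s): [2.39, 2.39, 3.14, 3.14, 3.14, 3.14, 3.14].

INTERFACE

Orientations are given as a unit quaternion [w, x, y, z].
In Python, from station import * gives the robot as it stands. The module is installed in compiled form; this text tells all that it offers.
- The arm moves only by the tool jog_arm, never from a script. Its arguments are lists of equal length, an entry for each row: "dp": the shift along the tool's x, y, z in units of 25 mm (1.0 is 25 mm), a list of three; "angular": the turn, a rotation vector about the tool's x, y, z in units of 5 degrees (1.0 is 5 degrees), a list of three; "claw": the finger opening in mm, from 0 to 85.4. A call has exactly 5 rows; each row is the pose to reach, as a shift and turn from the pose commanded when the call began, along the tool's axes at that moment; what a row does not reach only later rows make up. A row lasts 1/10 s, in which the tool goes at most 50 mm and 8.59 degrees, less where a joint would pass 70% of its speed; a pose out of reach is approached as far as the arm can. A call with a gripper value outside its range is refused whole. The fingers move at their own pace and stop on an object; "grip_force" is the grip in N (left out, the last holds). Time passes only in rows, so rows that repeat a pose let the fingers close, or fill a call up. It gives the time, the measured TCP pose, the force and the opening at its end, in the units of the state.
- get_obs(): the state, without advancing time (a new reading comes with each control period).
- read_camera(name): name is "scene" or "top" or "wrist"; returns a dict with "pixels" (384x512x3 uint8, blue, green, red), "camera_matrix" (3x3 intrinsics, pixels), "k1" (the pictures are not rectified: a ray, as slopes to the right and down, at radius r is drawn at 1 + k1 r^2 times it, then the intrinsics apply), "rvec" (rotation vector, rad) and "tvec" (3), from world to camera coordinates, as OpenCV has them. Camera axes: x right, y down, z forward; pixel columns grow to the right and rows downward; lengths in m; the calibration is good to about 2 mm. A picture is of the moment at which its call begins. There is no depth.
- hand_in(): hands the job in, once; it reports no verdict.
The state is a dict: "t": time; "q": joint angles; "joint_vel": joint speeds; "joint_torque": joint torques, N m; "eef_pos": TCP position; "tool_rot": TCP orientation; "contact_force": force on the tool from outside, world axes, zero at the start; "torque": the same for the moment, N m; "gripper_width": opening from 0.0 (shut) to 1.0 (fully open).
Only numpy, scipy, OpenCV 4.12 (cv2) and the standard library are available. Lean on these libraries where they do the work, as an engineer would, in place of code of your own. Each camera call takes 0.05 s, during which the arm holds its last target.

## Working session

There is one attempt and no reset: what is moved stays moved. The work goes in short steps, Python scripts to look and compute and a tool call to move; the robot and the scene stay as the last step left them, time stands still between calls to the robot, and variables do not carry over. Pictures are saved under pics/ and viewed, and the job is handed in when it is done.

Besides the shell and the picture viewer there is one more tool, called by a JSON object that holds its "api" and its "payload". jog_arm: Moves the arm, as the interface text tells. Its arguments: {"type":"object","properties":{"dp":{"type":"array","items":{"type":"array","items":{"type":"number"}}},"angular":{"type":"array","items":{"type":"array","items":{"type":"number"}}},"claw":{"type":"array","items":{"type":"number"}},"grip_force":{"type":"number"}},"required":["dp","angular","claw"]}

```bash
mkdir -p pics; cat > h.py <<'E'
from station import *
import numpy as np, cv2
def cam(n):
    c=read_camera(n); c['R']=cv2.Rodrigues(np.array(c['rvec'],float))[0]; c['t']=np.array(c['tvec'],float).reshape(3); return c
def ray(c,u,v):
    K=np.array(c['camera_matrix'],float)
    d=np.array([(u-K[0,2])/K[0,0],(v-K[1,2])/K[1,1]]); s=d.copy()
    for _ in range(30): s=d/(1+c['k1']*(s@s))
    r=c['R'].T@np.array([s[0],s[1],1.]); o=-c['R'].T@c['t']; return o,r
def onz(c,u,v,z):
    o,r=ray(c,u,v); return o+r*(z-o[2])/r[2]
def proj(c,p):
    K=np.array(c['camera_matrix'],float); q=c['R']@np.array(p,float)+c['t']; s=q[:2]/q[2]; s=s*(1+c['k1']*(s@s))
    return np.array([K[0,0]*s[0]+K[0,2],K[1,1]*s[1]+K[1,2]])
E
python3 - <<'E'
from h import *
o=get_obs(); print({k:np.round(v,3).tolist() for k,v in o.items()})
for n in ["scene","top","wrist"]:
    c=cam(n); cv2.imwrite(f"pics/{n}0.png",c['pixels']); print(n,np.round(-c['R'].T@c['t'],3),c['camera_matrix'],c['k1'])
E
```

```text
{'t': 0.0, 'q': [1.017, 0.478, 0.022, 1.556, -0.012, 1.109, -0.083], 'joint_vel': [0.001, 0.001, -0.001, -0.001, -0.001, 0.001, -0.0], 'joint_torque': [-0.001, -59.646, 1.608, -28.119, 0.012, 0.009, -0.0], 'eef_pos': [0.291, -0.608, 0.23], 'tool_rot': [-0.001, 0.975, 0.221, -0.0], 'contact_force': [0.004, -0.07, -0.257], 'torque': [-0.007, 0.047, 0.018], 'gripper_width': 1.0}
scene [ 0.982 -0.922  0.842] [[363.06274317   0.         254.43768765]
 [  0.         363.06274317 190.0556841 ]
 [  0.           0.           1.        ]] -0.07055704116612847
top [ 0.367 -0.121  1.607] [[495.26520593   0.         257.57299687]
 [  0.         495.26520593 195.82137167]
 [  0.           0.           1.        ]] -0.16802105521426267
wrist [ 0.364 -0.573  0.374] [[337.49501366   0.         254.80015355]
 [  0.         337.49501366 194.75472059]
 [  0.           0.           1.        ]] -0.07623785834394575
```

View pics/scene0.png

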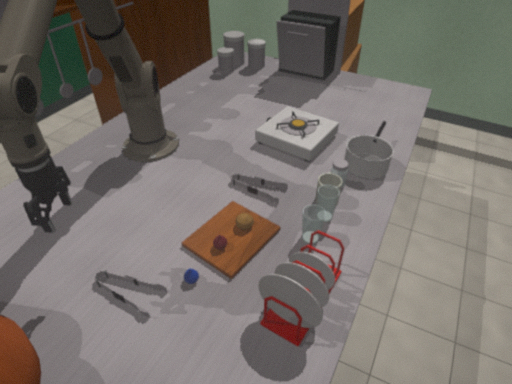

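View pics/top0.png

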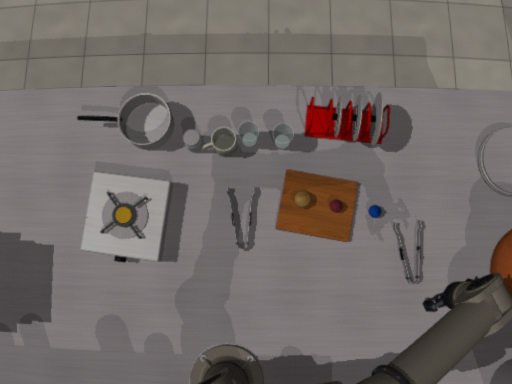

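View pics/wrist0.png

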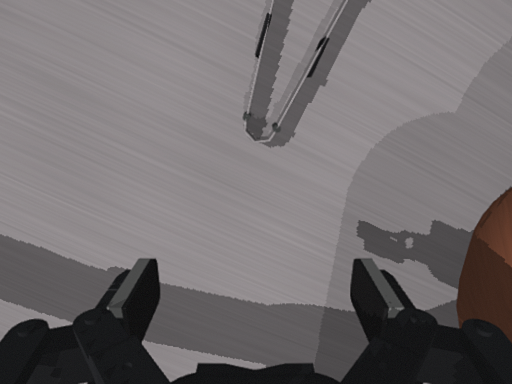

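Top view: the tongs at about (243,220) are nearer the base (227,375) than those at (410,250), so I take the first. The stove is left, centred near (124,215), and the board right. The onion is at about (336,206) and the potato at about (303,200). Next I zoom in to measure.

```bash
python3 - <<'E'
from h import *
c=cam("top"); p=c['pixels']
a=cv2.resize(p[175:260,210:280],None,fx=7,fy=7,interpolation=cv2.INTER_CUBIC)
cv2.imwrite("pics/za.png",a)
b=cv2.resize(p[165:245,270:390],None,fx=6.5,fy=6.5,interpolation=cv2.INTER_CUBIC); cv2.imwrite("pics/zb.png",b)
s=cam("scene"); q=s['pixels'][160:215,215:305]; cv2.imwrite("pics/zs.png",cv2.resize(q,None,fx=8,fy=8,interpolation=cv2.INTER_CUBIC))
hsv=cv2.cvtColor(p,cv2.COLOR_BGR2HSV)
for nm,pt in dict(onion=(336,206),potato=(303,200),burner=(124,215),board=(290,230),blue=(375,211)).items(): print(nm,hsv[pt[1],pt[0]])
for pt in [(246,247,0.02),(336,206,.04),(303,200,.04),(124,215,.08),(415,281,.02)]: print(pt,np.round(onz(c,*pt),3))
E
```

```text
onion [176 166  77]
potato [ 17 153 117]
burner [ 22 209 145]
board [ 14 191 115]
blue [110 229 109]
(246, 247, 0.02) [ 0.427 -0.058  0.02 ]
(336, 206, 0.04) [ 0.558 -0.345  0.04 ]
(303, 200, 0.04) [ 0.577 -0.239  0.04 ]
(124, 215, 0.08) [0.52  0.326 0.08 ]
(415, 281, 0.02) [ 0.319 -0.603  0.02 ]
```

View pics/za.png

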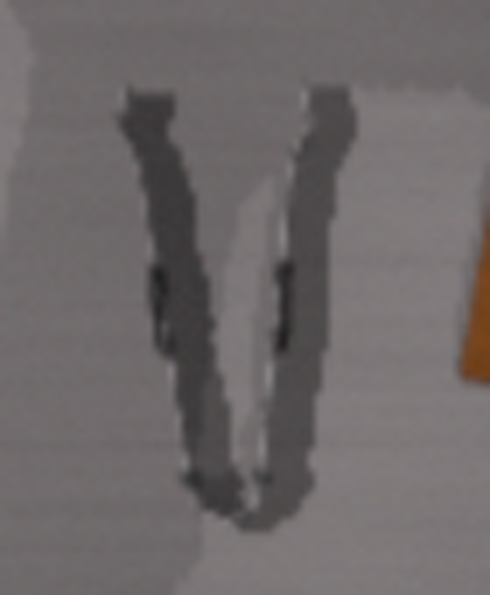

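View pics/zb.png

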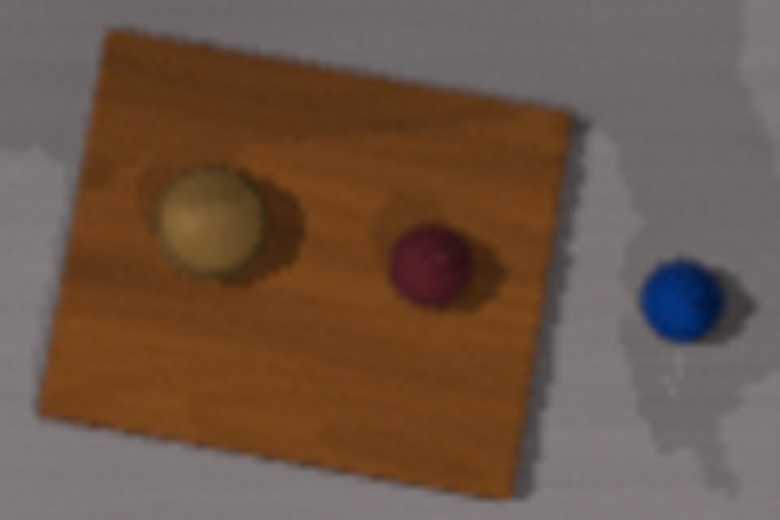

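View pics/zs.png

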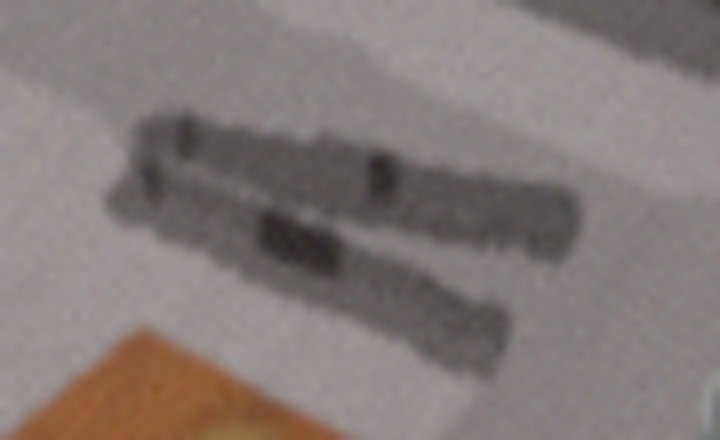

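Scale and headings are clear: the tongs point roughly along +x, with black pads near (233,219) and (251,219). Now precise numbers from masks.

```bash
cat > m.py <<'E'
from h import *
def blob(c,lo,hi,near=None,amin=15):
    hsv=cv2.cvtColor(c['pixels'],cv2.COLOR_BGR2HSV)
    m=cv2.inRange(hsv,np.array(lo),np.array(hi)); n,l,s,ct=cv2.connectedComponentsWithStats(m)
    return [(ct[i].round(2),s[i][2:].tolist()) for i in range(1,n) if s[i][4]>amin]
def tri(c1,p1,c2,p2):
    o1,r1=ray(c1,*p1); o2,r2=ray(c2,*p2)
    r1/=np.linalg.norm(r1); r2/=np.linalg.norm(r2)
    s=np.linalg.lstsq(np.c_[r1,-r2],o2-o1,rcond=None)[0]
    a=o1+s[0]*r1;b=o2+s[1]*r2
    return (a+b)/2,np.linalg.norm(a-b)
E
python3 - <<'E'
from m import *
t=cam("top"); s=cam("scene")
for c,n in((t,'t'),(s,'s')):
    print(n,'onion',blob(c,(165,80,20),(179,255,255)),'burner',blob(c,(19,150,60),(30,255,255)))
    print(n,'potato',blob(c,(14,60,60),(24,185,255)))
for u,v in [(232.4,218.9),(250.2,218.6)]: print('pad',np.round(onz(t,u,v,.026),4))
for u,v in [(241.1+.0,243),(240.6,187.8)]: print('axis',np.round(onz(t,u,v,.026),4))
E
```

```text
t onion [(array([335.89, 205.59]), [12, 12, 103])] burner [(array([123.34, 214.5 ]), [16, 16, 209])]
t potato [(array([301.77, 198.57]), [18, 18, 252]), (array([119.57, 213.5 ]), [14, 18, 30])]
s onion [(array([219.44, 241.77]), [12, 12, 64])] burner [(array([297.75, 122.48]), [11, 6, 48])]
s potato [(array([352.84,  35.71]), [24, 73, 808]), (array([109.2 ,  94.55]), [7, 8, 20]), (array([297.73, 122.62]), [14, 8, 85]), (array([244.2 , 220.49]), [19, 18, 238])]
pad [ 0.5159 -0.0137  0.026 ]
pad [ 0.5173 -0.0708  0.026 ]
axis [ 0.4389 -0.0427  0.026 ]
axis [ 0.617  -0.0386  0.026 ]
```

```bash
python3 - <<'E'
from m import *
t=cam("top"); s=cam("scene")
print('onion',tri(t,(335.89,205.59),s,(219.44,241.77)), onz(t,335.89,205.59,.037))
print('burner',tri(t,(123.34,214.5),s,(297.75,122.48)), onz(t,123.34,214.5,.08))
print('potato',tri(t,(301.77,198.57),s,(244.2,220.49)))
# where TCP moves
o=get_obs(); w,x,y,z=o['tool_rot']
from scipy.spatial.transform import Rotation as R
Rm=R.from_quat([x,y,z,w]).as_matrix(); print(Rm.round(3),o['t'])
tgt=np.array([.517,-.042,.20]); print((Rm.T@(tgt-o['eef_pos']))/.025)
E
```

```text
onion (array([ 0.55968743, -0.34511603,  0.03626418]), np.float64(0.0007512253750550083)) [ 0.55989757 -0.34478555  0.037     ]
burner (array([0.52158133, 0.32857369, 0.07801543]), np.float64(0.000610106429161248)) [0.52111081 0.32783302 0.08      ]
potato (array([ 0.58160084, -0.23558464,  0.03696052]), np.float64(0.00048474957111286195))
[[ 0.902  0.431 -0.   ]
 [ 0.431 -0.902  0.   ]
 [ 0.    -0.    -1.   ]] 0.45
[ 17.93358404 -16.56617037   1.25048286]
```

{"api": "jog_arm", "payload": {"dp": [[1.3,-1.5,0.1],[2.6,-3.0,0.2],[3.9,-4.4,0.3],[5.2,-5.9,0.4],[6.5,-7.4,0.5]], "angular": [[0,0,0],[0,0,0],[0,0,0],[0,0,0],[0,0,0]], "claw": [85,85,85,85,85]}}

```text
t: 0.95
eef_pos: [0.3583, -0.3702, 0.219]
tool_rot: [0.0, 0.975, 0.221, 0.0]
contact_force: [0.8, 0.3, 0.1]
gripper_width: 0.993
```

{"api": "jog_arm", "payload": {"dp": [[1.2,-1.4,0.1],[2.4,-2.8,0.2],[3.6,-4.2,0.3],[4.8,-5.5,0.4],[6.0,-6.9,0.5]], "angular": [[0,0,1],[0,0,2],[0,0,3],[0,0,4],[0,0,5]], "claw": [85,85,85,85,85]}}

```text
t: 1.45
eef_pos: [0.4193, -0.1502, 0.2067]
tool_rot: [0.0, 1.0, 0.003, 0.001]
contact_force: [1.3, -0.5, -0.7]
gripper_width: 0.992
```

```bash
cat > p.py <<'E'
from h import *
from scipy.spatial.transform import Rotation as R
import sys
def Rt(o):
    w,x,y,z=o['tool_rot']; return R.from_quat([x,y,z,w]).as_matrix()
def togo(tgt,yawdeg):
    o=get_obs(); Rm=Rt(o); y=np.degrees(np.arctan2(Rm[1,0],Rm[0,0]))
    a=np.radians(yawdeg); D=np.array([[np.cos(a),np.sin(a),0],[np.sin(a),-np.cos(a),0],[0,0,-1]])
    print('t',round(o['t'],2),'q',np.round(o['q'],2),'pos',np.round(o['eef_pos'],4),'yaw',round(y,2),'tilt',(Rm[:,2]).round(4),'F',np.round(o['contact_force'],1),'gw',round(85.4*o['gripper_width'],1))
    print('dp',((Rm.T@(np.array(tgt)-o['eef_pos']))/.025).round(2),'ang',np.degrees(R.from_matrix(Rm.T@D).as_rotvec()/5).round(2))
E
python3 -c "
from p import *
togo([.45,-.042,.2],0)"
```

```text
t 1.45 q [ 0.39  0.14 -0.2   2.1   0.03  0.91 -1.4 ] pos [ 0.4193 -0.1502  0.2067] yaw 0.31 tilt [ 1.2e-03 -5.0e-04 -1.0e+00] F [ 1.3 -0.5 -0.7] gw 84.7
dp [ 1.25 -4.32  0.27] ang [ 0.01 -0.01  0.06]
```

{"api": "jog_arm", "payload": {"dp": [[0.4,-1.4,0.1],[0.8,-2.9,0.2],[1.25,-4.3,0.25],[1.25,-4.3,0.25],[1.25,-4.3,0.25]], "angular": [[0,0,0],[0,0,0],[0,0,0],[0,0,0],[0,0,0]], "claw": [85,85,85,85,85]}}

```text
t: 1.95
eef_pos: [0.4492, -0.0435, 0.2001]
tool_rot: [0.0, 1.0, 0.006, 0.0]
contact_force: [0.5, -0.2, -1.0]
gripper_width: 0.996
```

```bash
python3 -c "
from p import *
togo([.517,-.042,.08],1)
c=cam('wrist'); cv2.imwrite('pics/w1.png',c['pixels']); print(-c['R'].T@c['t'])
import pickle; pickle.dump(c,open('w1.pkl','wb'))"
```

```text
t 1.95 q [ 0.22  0.16 -0.29  2.09  0.06  0.9  -1.66] pos [ 0.4492 -0.0435  0.2001] yaw 0.66 tilt [ 1.e-04 -2.e-04 -1.e+00] F [ 0.5 -0.2 -1. ] gw 85.0
dp [ 2.71 -0.03  4.81] ang [ 0.   -0.   -0.07]
[ 0.53046128 -0.04185475  0.34349053]
```

View pics/w1.png

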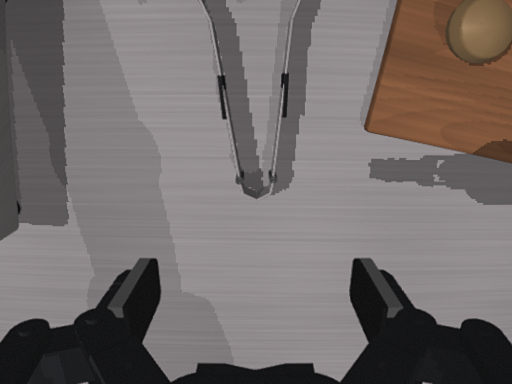

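The wrist view shows the pads at about (222,97) and (285,95), the hinges at about (239,178) and (272,177), and the bow end at about (256,196). The board and potato are to the right.

```bash
python3 - <<'E'
from m import *
import pickle; c=pickle.load(open('w1.pkl','rb'))
p=c['pixels']; g=cv2.cvtColor(p,cv2.COLOR_BGR2GRAY)
m=(g<45).astype(np.uint8); m[220:]=0; m[:,:200]=0
n,l,s,ct=cv2.connectedComponentsWithStats(m)
for i in range(1,n):
    if s[i][4]>8 and s[i][0]<310: 
        P=onz(c,*ct[i],.026 if s[i][4]<60 else .02); print(ct[i].round(1),s[i],P.round(4))
for u,v in [(220.5,75),(225,118),(286,73),(285,117),(256,197)]: print((u,v),onz(c,u,v,.026).round(4))
cv2.imwrite('pics/w1z.png',cv2.resize(p[0:205,190:320],None,fx=3.8,fy=2.9,interpolation=cv2.INTER_CUBIC))
E
```

```text
[284.9  92.3] [281  73   8  44 183] [ 0.5235 -0.0699  0.02  ]
[221.9  93. ] [218  75   8  44 163] [ 0.5223 -0.0117  0.02  ]
[242. 174.] [241 171   3   7  19] [ 0.4466 -0.0305  0.026 ]
(220.5, 75) [ 0.538  -0.0113  0.026 ]
(225, 118) [ 0.5    -0.0148  0.026 ]
(286, 73) [ 0.5404 -0.0698  0.026 ]
(285, 117) [ 0.5015 -0.0703  0.026 ]
(256, 197) [ 0.4231 -0.0444  0.026 ]
```

View pics/w1z.png

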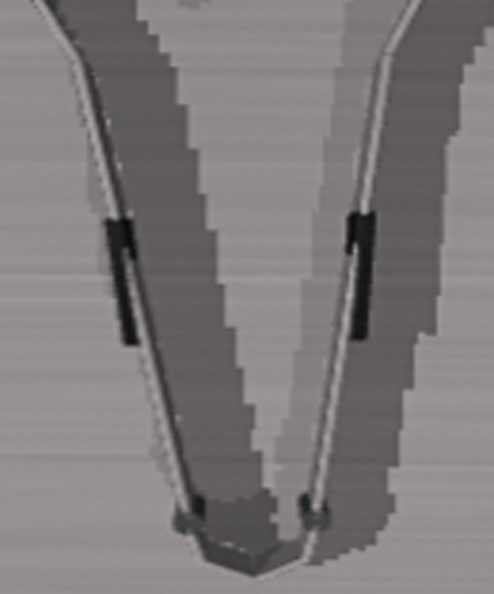

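{"api": "jog_arm", "payload": {"dp": [[1.0,0,0.8],[2.0,0,2.2],[2.87,-0.05,4.0],[2.87,-0.05,5.5],[2.87,-0.05,6.0]], "angular": [[0,0,-0.1],[0,0,-0.2],[0,0,-0.2],[0,0,-0.2],[0,0,-0.2]], "claw": [85,85,85,85,85]}}

```text
t: 2.5
eef_pos: [0.5182, -0.0439, 0.0466]
tool_rot: [0.0, 1.0, 0.012, -0.003]
contact_force: [-0.1, -1.0, -0.2]
gripper_width: 1.0
```

```bash
python3 -c "
from p import *
togo([.521,-.0417,.003],1.7)
c=cam('wrist'); cv2.imwrite('pics/w2.png',c['pixels'])"
```

```text
t 2.5 q [ 0.16  0.5  -0.24  2.05  0.19  0.62 -1.76] pos [ 0.5182 -0.0439  0.0466] yaw 1.4 tilt [-6.4e-03 -7.0e-04 -1.0e+00] F [-0.1 -1.  -0.2] gw 85.4
dp [ 0.13 -0.09  1.74] ang [ 0.01  0.07 -0.06]
```

View pics/w2.png

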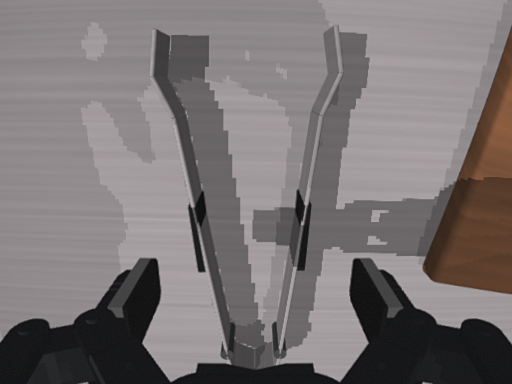

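The fingers straddle the tongs symmetrically about the pads at (197,235) and (301,235). I recompute the pad positions from this closer view.

```bash
python3 - <<'E'
from p import *
c=cam('wrist')
for nm,u,v in [('Lf',202,190),('Lb',201,271),('Rf',299,190),('Rb',301,269),('Lfo',191,207),('Rfo',310,205)]: print(nm,[onz(c,u,v,z).round(4).tolist() for z in(.026,.013)])
for nm,u,v in [('tipL',154,31),('tipR',336,26),('hL',229,350),('hR',280,348)]: print(nm,onz(c,u,v,.026).round(4))
togo([.521,-.0417,.003],1.7)
E
```

```text
Lf [[0.5467, -0.0154, 0.026], [0.5425, -0.0134, 0.013]]
Lb [[0.4993, -0.0135, 0.026], [0.4913, -0.0114, 0.013]]
Rf [[0.5479, -0.0648, 0.026], [0.5438, -0.0667, 0.013]]
Rb [[0.5019, -0.0691, 0.026], [0.4941, -0.0713, 0.013]]
Lfo [[0.5373, -0.0095, 0.026], [0.5323, -0.007, 0.013]]
Rfo [[0.5399, -0.0711, 0.026], [0.5351, -0.0735, 0.013]]
tipL [0.6213 0.0047 0.026 ]
tipR [ 0.6252 -0.0767  0.026 ]
hL [ 0.4432 -0.0289  0.026 ]
hR [ 0.4456 -0.0603  0.026 ]
t 2.6 q [ 0.16  0.5  -0.24  2.05  0.19  0.63 -1.76] pos [ 0.5189 -0.0434  0.0487] yaw 1.44 tilt [-4.4e-03 -6.0e-04 -1.0e+00] F [-0.2 -0.2  1. ] gw 85.4
dp [ 0.09 -0.07  1.83] ang [ 0.01  0.05 -0.05]
```

{"api": "jog_arm", "payload": {"dp": [[0.08,-0.1,0.6],[0.08,-0.1,1.2],[0.08,-0.1,1.82],[0.08,-0.1,1.82],[0.08,-0.1,1.82]], "angular": [[0,0,-0.2],[0,0,-0.2],[0,0,-0.2],[0,0,-0.2],[0,0,-0.2]], "claw": [85,85,85,85,85], "grip_force": 30}}

```text
t: 3.1
eef_pos: [0.5235, -0.0396, 0.0056]
tool_rot: [0.0, 1.0, 0.022, 0.001]
contact_force: [-0.7, 0.3, -0.2]
gripper_width: 0.993
```

```bash
python3 -c "
from p import *
togo([.521,-.0408,.003],2.5)
c=cam('wrist'); cv2.imwrite('pics/w3.png',c['pixels'])"
```

```text
t 3.1 q [ 0.13  0.57 -0.22  2.05  0.23  0.54 -1.78] pos [ 0.5235 -0.0396  0.0056] yaw 2.55 tilt [ 1.7e-03 -2.0e-04 -1.0e+00] F [-0.7  0.3 -0.2] gw 84.8
dp [-0.1   0.05  0.1 ] ang [ 0.   -0.02  0.01]
```

View pics/w3.png

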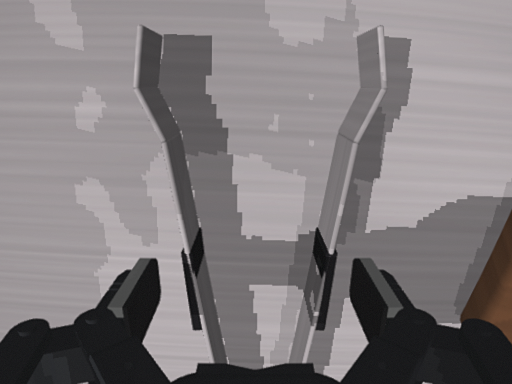

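The fingers bracket the pads, which span about (190,255–328) and (328,255–328). I'm closing to 55 mm.

{"api": "jog_arm", "payload": {"dp": [[0,0,0.08],[0,0,0.08],[0,0,0.08],[0,0,0.08],[0,0,0.08]], "angular": [[0,0,0],[0,0,0],[0,0,0],[0,0,0],[0,0,0]], "claw": [75,66,60,56,55], "grip_force": 30}}

```text
t: 3.65
eef_pos: [0.524, -0.0395, 0.0041]
tool_rot: [0.0, 1.0, 0.022, 0.001]
contact_force: [-1.4, -1.0, 11.5]
gripper_width: 0.646
```

{"api": "jog_arm", "payload": {"dp": [[0,0,0],[0,0,0],[0,0,0],[0,0,0],[0,0,0]], "angular": [[0,0,0],[0,0,0],[0,0,0],[0,0,0],[0,0,0]], "claw": [55,55,55,55,55]}}

```text
t: 4.15
eef_pos: [0.524, -0.0395, 0.0041]
tool_rot: [0.0, 1.0, 0.022, 0.001]
contact_force: [-2.2, -1.5, 10.7]
gripper_width: 0.648
```

```bash
python3 -c "
from p import *
togo([.521,-.0408,.003],2.5)
c=cam('wrist'); cv2.imwrite('pics/w4.png',c['pixels'])"
```

```text
t 4.15 q [ 0.13  0.58 -0.22  2.05  0.23  0.53 -1.78] pos [ 0.524  -0.0395  0.0041] yaw 2.54 tilt [ 2.5e-03 -3.0e-04 -1.0e+00] F [-2.2 -1.5 10.7] gw 55.3
dp [-0.12  0.05  0.04] ang [ 0.01 -0.03  0.01]
```

View pics/w4.png

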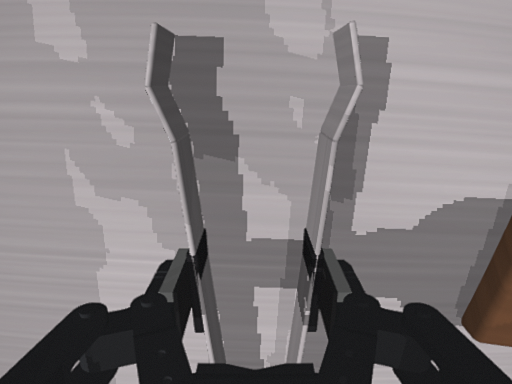

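Tongs are held at 55.3 mm with the jaws open. Lifting.

{"api": "jog_arm", "payload": {"dp": [[0,0,-0.5],[0,0,-1.2],[0,0,-2.2],[0,0,-3.2],[0,0,-4.0]], "angular": [[0,0,0],[0,0,0],[0,0,0],[0,0,0],[0,0,0]], "claw": [55,55,55,55,55]}}

```text
t: 4.7
eef_pos: [0.5229, -0.0394, 0.1045]
tool_rot: [0.0, 1.0, 0.022, 0.001]
contact_force: [-0.1, 0.3, -1.1]
gripper_width: 0.649
```

```bash
python3 -c "
from p import *
togo([.521,-.0408,.003],2.5)
c=cam('wrist'); cv2.imwrite('pics/w5.png',c['pixels'])
c=cam('scene'); cv2.imwrite('pics/s5.png',cv2.resize(c['pixels'][110:260,150:350],None,fx=4,fy=4))"
```

```text
t 4.7 q [ 0.18  0.41 -0.27  2.01  0.16  0.74 -1.72] pos [ 0.5229 -0.0394  0.1045] yaw 2.55 tilt [ 0.001  0.    -1.   ] F [-0.1  0.3 -1.1] gw 55.5
dp [-0.08  0.05  4.06] ang [ 0.   -0.01  0.01]
```

View pics/w5.png

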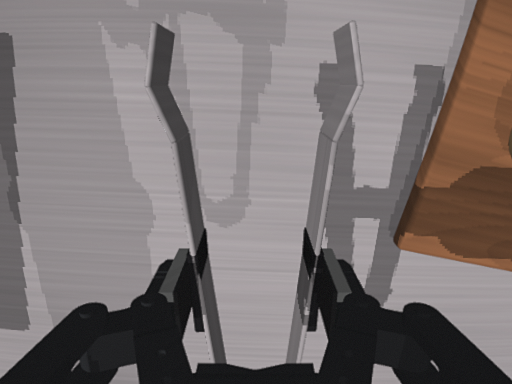

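View pics/s5.png

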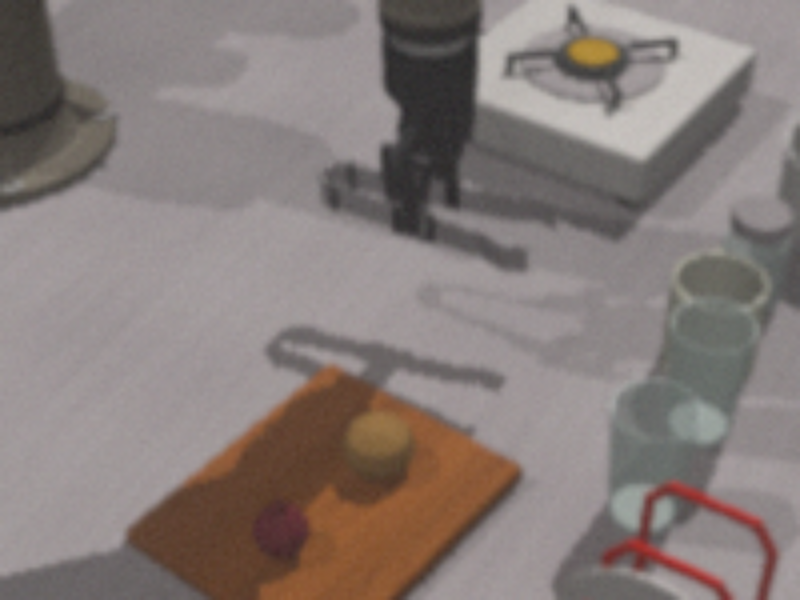

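Tongs are held level in the air; the jaw tips show at (155,23) and (352,22). I compute the jaw point in the tool frame and the target.

```bash
python3 - <<'E'
from p import *
c=cam('wrist'); o=get_obs(); Rm=Rt(o); z=o['eef_pos'][2]+.022
for u,v in [(155,22),(352,21),(150,87),(361,85),(202,230),(308,230)]:
    P=onz(c,u,v,z); print((u,v),P.round(4),'tool',(Rm.T@(P-o['eef_pos'])).round(4))
cv2.imwrite('pics/w5z.png',cv2.resize(c['pixels'][10:140,130:380],None,fx=3,fy=3,interpolation=cv2.INTER_CUBIC))
E
```

```text
(155, 22) [ 0.6248 -0.0007  0.1261] tool [ 0.1029 -0.0344 -0.0217]
(352, 21) [ 0.6281 -0.0671  0.1261] tool [ 0.1032  0.0321 -0.0217]
(150, 87) [0.6034 0.0017 0.1261] tool [ 0.0816 -0.0377 -0.0218]
(361, 85) [ 0.6073 -0.0727  0.1261] tool [ 0.0822  0.0368 -0.0217]
(202, 230) [ 0.5493 -0.0166  0.1261] tool [ 0.0268 -0.0218 -0.0219]
(308, 230) [ 0.5512 -0.0589  0.1261] tool [ 0.0267  0.0205 -0.0219]
```

View pics/w5z.png

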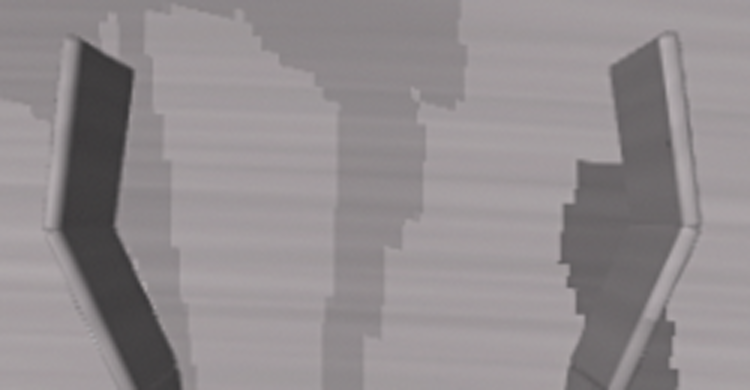

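{"api": "jog_arm", "payload": {"dp": [[-0.2,0.8,0],[-0.4,2.0,0],[-0.7,3.4,0],[-0.95,4.8,0],[-1.2,6.1,0]], "angular": [[0,0,0],[0,0,0],[0,0,0],[0,0,0],[0,0,0]], "claw": [55,55,55,55,55]}}

```text
t: 5.35
eef_pos: [0.4982, -0.1945, 0.1014]
tool_rot: [-0.0, 1.0, 0.022, -0.001]
contact_force: [0.3, -0.0, -1.4]
gripper_width: 0.642
```

{"api": "jog_arm", "payload": {"dp": [[-0.4,1.5,0],[-0.7,3.2,0],[-1.0,4.8,0],[-1.2,6.0,0],[-1.2,6.0,0]], "angular": [[0,0,0.1],[0,0,0.2],[0,0,0.3],[0,0,0.4],[0,0,0.5]], "claw": [55,55,55,55,55]}}

```text
t: 5.85
eef_pos: [0.4733, -0.3498, 0.1012]
tool_rot: [0.001, 1.0, -0.004, -0.001]
contact_force: [0.6, 0.4, -2.4]
gripper_width: 0.647
```

```bash
python3 -c "
from p import *
togo([.4768,-.3458,.09],0)
c=cam('wrist'); cv2.imwrite('pics/w6.png',c['pixels'])"
```

```text
t 5.85 q [ 0.67  0.5  -0.18  1.87  0.12  0.79 -1.16] pos [ 0.4733 -0.3498  0.1012] yaw -0.42 tilt [-0.0024 -0.0018 -1.    ] F [ 0.6  0.4 -2.4] gw 55.3
dp [ 0.14 -0.16  0.45] ang [ 0.02  0.03 -0.08]
```

View pics/w6.png

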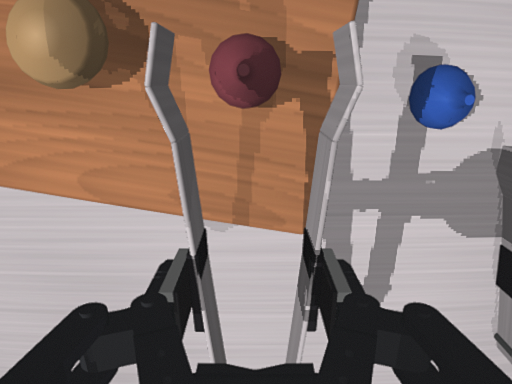

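The onion lies between the jaws at (245,71), the potato upper left and the blue decoy at (443,97). I measure the onion again from here.

```bash
python3 -c "
from p import *
from m import blob
c=cam('wrist')
for nm,lo,hi in (('on',(160,60,20),(179,255,255)),('blue',(100,120,30),(125,255,255))):
    for b in blob(c,lo,hi,amin=200): print(nm,b,onz(c,*b[0],.037).round(4))
# outline centre by ellipse box
hs=cv2.cvtColor(c['pixels'],cv2.COLOR_BGR2HSV); m=cv2.inRange(hs,np.array((160,60,20)),np.array((179,255,255)))
k=max(cv2.findContours(m,0,1)[0],key=cv2.contourArea); print(cv2.minEnclosingCircle(k), onz(c,*cv2.minEnclosingCircle(k)[0],.037))
togo([.4768,-.3458,.09],0)
o=get_obs();z=o['eef_pos'][2]+.022
for u,v in [(155,22),(352,21),(150,87),(361,85)]: print(onz(c,u,v,z).round(4))
"
```

```text
on (array([251.27,  72.27]), [71, 74, 4081]) [ 0.5621 -0.3443  0.037 ]
blue (array([447.  ,  98.56]), [66, 64, 3236]) [ 0.548  -0.4635  0.037 ]
((250.96058654785156, 72.37188720703125), 36.74766159057617) [ 0.56200027 -0.34408774  0.037     ]
t 5.95 q [ 0.66  0.49 -0.19  1.87  0.12  0.79 -1.16] pos [ 0.4752 -0.3443  0.1013] yaw -0.06 tilt [-0.0019  0.0014 -1.    ] F [-0.1  0.5 -0.9] gw 55.1
dp [0.07 0.06 0.45] ang [-0.02  0.02 -0.01]
[ 0.576  -0.3134  0.1233]
[ 0.5759 -0.3785  0.1233]
[ 0.5551 -0.31    0.1233]
[ 0.5554 -0.383   0.1233]
```

```bash
python3 -c "
from p import *
o=get_obs(); c=cam('wrist'); t=cam('top')
hs=cv2.cvtColor(c['pixels'],cv2.COLOR_BGR2HSV); m=cv2.inRange(hs,np.array((160,60,20)),np.array((179,255,255)))
k=max(cv2.findContours(m,0,1)[0],key=cv2.contourArea); q=cv2.minEnclosingCircle(k)[0]; print(q, onz(c,*q,.037))
togo([.4768,-.3458,.09],0)
z=o['eef_pos'][2]+.022
for u,v in [(155,22),(352,21),(150,87),(361,85)]: print(onz(c,u,v,z).round(4))
cv2.imwrite('pics/w7.png',c['pixels']); cv2.imwrite('pics/t7.png',t['pixels'])
"
```

```text
(255.6664276123047, 73.67374420166016) [ 0.56215383 -0.34417477  0.037     ]
t 6.05 q [ 0.66  0.49 -0.19  1.87  0.12  0.79 -1.16] pos [ 0.4762 -0.3425  0.1017] yaw 0.16 tilt [-0.0011  0.0017 -1.    ] F [ 0.1  0.  -0.2] gw 54.9
dp [0.02 0.13 0.47] ang [-0.02  0.01  0.03]
[ 0.5767 -0.3107  0.1233]
[ 0.5769 -0.3759  0.1233]
[ 0.5558 -0.3074  0.1233]
[ 0.5564 -0.3805  0.1233]
```

View pics/w7.png

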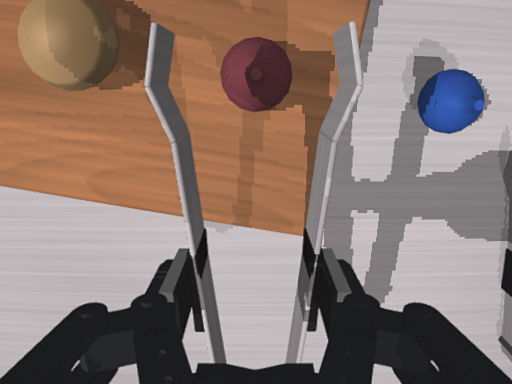

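{"api": "jog_arm", "payload": {"dp": [[0.05,0.02,0.3],[0.1,0.02,0.7],[0.16,0.02,1.1],[0.16,0.02,1.5],[0.16,0.02,1.5]], "angular": [[0,0,0],[0,0,0],[0,0,0],[0,0,0],[0,0,0]], "claw": [55,55,55,55,55]}}

```text
t: 6.55
eef_pos: [0.4791, -0.3439, 0.0629]
tool_rot: [-0.001, 1.0, 0.001, -0.002]
contact_force: [-0.1, 1.1, -1.0]
gripper_width: 0.647
```

```bash
python3 -c "
from p import *
o=get_obs(); c=cam('wrist')
hs=cv2.cvtColor(c['pixels'],cv2.COLOR_BGR2HSV); m=cv2.inRange(hs,np.array((160,60,20)),np.array((179,255,255)))
k=max(cv2.findContours(m,0,1)[0],key=cv2.contourArea); q=cv2.minEnclosingCircle(k)[0]; print(q, onz(c,*q,.037))
togo([.479,-.343,.027],0)
z=o['eef_pos'][2]+.022
for u,v in [(155,22),(352,21),(150,87),(361,85)]: print(onz(c,u,v,z).round(4))
cv2.imwrite('pics/w8.png',c['pixels'])
"
```

```text
(257.0, 80.0) [ 0.56218161 -0.34415972  0.037     ]
t 6.6 q [ 0.65  0.55 -0.18  1.88  0.14  0.72 -1.17] pos [ 0.4796 -0.3443  0.0639] yaw 0.05 tilt [-0.0019  0.0012 -1.    ] F [ 0.1  1.  -1.3] gw 55.1
dp [-0.02 -0.05  1.47] ang [-0.01  0.02  0.01]
[ 0.5806 -0.3101  0.0849]
[ 0.581  -0.3753  0.0849]
[ 0.5597 -0.3068  0.0849]
[ 0.5605 -0.3799  0.0849]
```

View pics/w8.png

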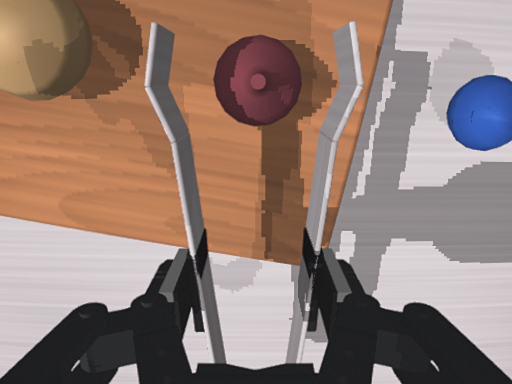

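The onion is centred between the jaws at (257,80). Lowering to its middle.

{"api": "jog_arm", "payload": {"dp": [[0.02,0.03,0.3],[0.03,0.03,0.7],[0.03,0.03,1.1],[0.03,0.03,1.45],[0.03,0.03,1.45]], "angular": [[0,0,0],[0,0,0],[0,0,0],[0,0,0],[0,0,0]], "claw": [55,55,55,55,55]}}

```text
t: 7.1
eef_pos: [0.48, -0.3449, 0.0271]
tool_rot: [-0.001, 1.0, 0.0, -0.001]
contact_force: [-0.2, -0.1, -1.0]
gripper_width: 0.647
```

```bash
python3 -c "
from p import *
o=get_obs(); c=cam('wrist')
togo([.479,-.343,.027],0)
cv2.imwrite('pics/w9.png',c['pixels'])
s=cam('scene'); cv2.imwrite('pics/s9.png',cv2.resize(s['pixels'][180:290,150:300],None,fx=5,fy=5))
"
```

```text
t 7.15 q [ 0.64  0.61 -0.17  1.89  0.16  0.66 -1.19] pos [ 0.4804 -0.3452  0.0279] yaw 0.04 tilt [-1.4e-03  9.0e-04 -1.0e+00] F [ 0.4  0.1 -0.8] gw 55.2
dp [-0.06 -0.09  0.04] ang [-0.01  0.02  0.01]
```

View pics/w9.png

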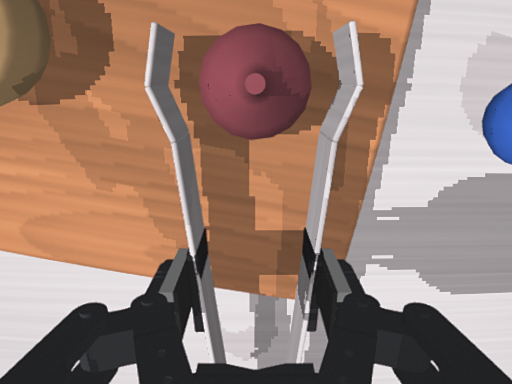

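View pics/s9.png

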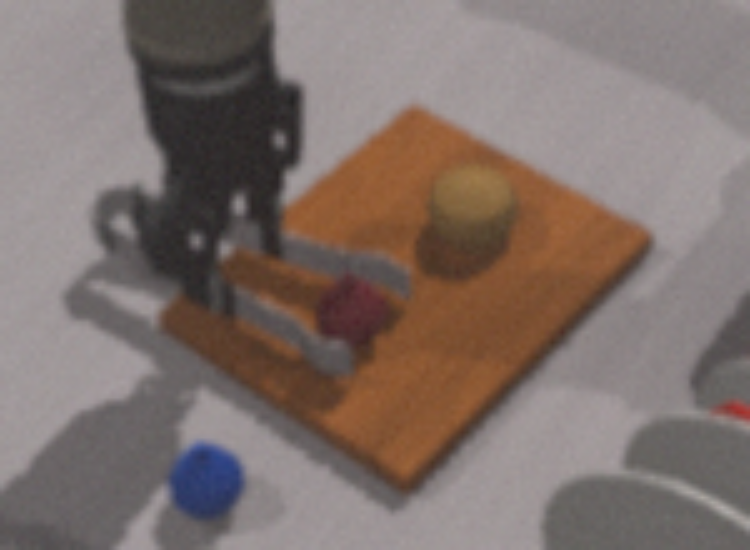

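The onion at (255,81) sits midway between the jaws. Squeezing with 30 N.

{"api": "jog_arm", "payload": {"dp": [[0,0,0],[0,0,0],[0,0,0],[0,0,0],[0,0,0]], "angular": [[0,0,0],[0,0,0],[0,0,0],[0,0,0],[0,0,0]], "claw": [52,49,46,43,40], "grip_force": 30}}

```text
t: 7.7
eef_pos: [0.4811, -0.3457, 0.029]
tool_rot: [0.0, 1.0, 0.0, 0.0]
contact_force: [0.6, -0.2, -0.7]
gripper_width: 0.479
```

{"api": "jog_arm", "payload": {"dp": [[0,0,0],[0,0,0],[0,0,0],[0,0,0],[0,0,0]], "angular": [[0,0,0],[0,0,0],[0,0,0],[0,0,0],[0,0,0]], "claw": [35,30,25,20,20]}}

```text
t: 8.2
eef_pos: [0.481, -0.3456, 0.0288]
tool_rot: [0.0, 1.0, 0.0, 0.0]
contact_force: [0.2, -0.8, -0.4]
gripper_width: 0.488
```

```bash
python3 -c "
from p import *
o=get_obs(); c=cam('wrist')
togo([.479,-.343,.027],0)
cv2.imwrite('pics/w10.png',c['pixels'])
"
```

```text
t 8.25 q [ 0.64  0.61 -0.17  1.89  0.16  0.66 -1.19] pos [ 0.481  -0.3456  0.0288] yaw 0.04 tilt [ 1.e-04 -1.e-04 -1.e+00] F [ 0.9 -0.5 -0.3] gw 41.5
dp [-0.08 -0.1   0.07] ang [ 0.   -0.    0.01]
```

View pics/w10.png

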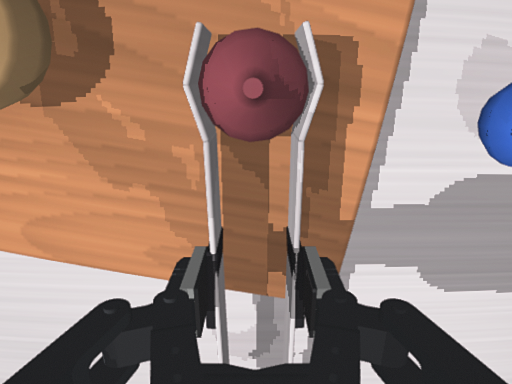

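The onion is clamped in the jaw hollows at 41.5 mm. Lifting.

{"api": "jog_arm", "payload": {"dp": [[0,0,-0.3],[0,0,-0.8],[0,0,-1.4],[0,0,-2.1],[0,0,-2.8]], "angular": [[0,0,0],[0,0,0],[0,0,0],[0,0,0],[0,0,0]], "claw": [20,20,20,20,20]}}

```text
t: 8.75
eef_pos: [0.4812, -0.3457, 0.1008]
tool_rot: [0.0, 1.0, 0.0, 0.0]
contact_force: [-0.3, -0.6, -1.1]
gripper_width: 0.477
```

{"api": "jog_arm", "payload": {"dp": [[0,0,-0.8],[0,0,-1.6],[0,0,-2.4],[0,0,-3.2],[0,0,-3.6]], "angular": [[0,0,0],[0,0,0],[0,0,0],[0,0,0],[0,0,0]], "claw": [20,20,20,20,20]}}

```text
t: 9.25
eef_pos: [0.4819, -0.3461, 0.1921]
tool_rot: [0.001, 1.0, 0.0, 0.002]
contact_force: [0.0, -0.7, -1.0]
gripper_width: 0.482
```

```bash
python3 -c "
from p import *
o=get_obs(); c=cam('wrist')
togo([.437,.328,.192],0)
cv2.imwrite('pics/w11.png',c['pixels'])
s=cam('scene'); cv2.imwrite('pics/s11.png',cv2.resize(s['pixels'][130:290,130:330],None,fx=4,fy=3.7))
"
```

```text
t 9.3 q [ 0.67  0.39 -0.2   1.79  0.09  0.97 -1.13] pos [ 0.4824 -0.3463  0.1928] yaw 0.04 tilt [ 0.0045 -0.0028 -1.    ] F [ 0.8  0.3 -0.1] gw 41.2
dp [ -1.8  -26.97  -0.05] ang [ 0.03 -0.05  0.01]
```

View pics/w11.png

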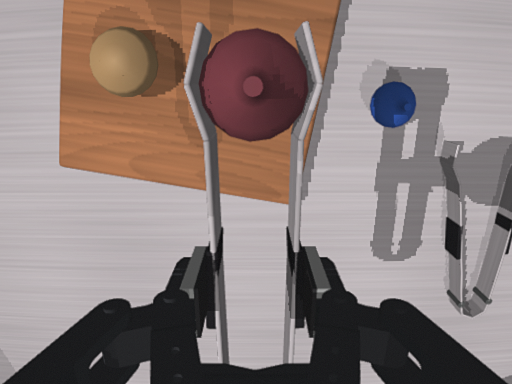

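View pics/s11.png

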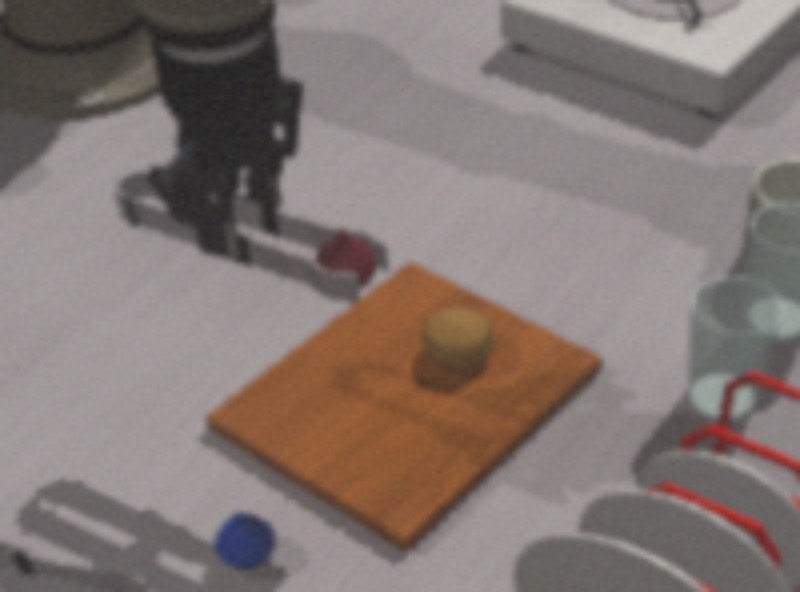

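Onion held; onion underside ≈ TCP z − 11 mm. The target TCP is about (0.440, 0.328, 0.191), so I carry it in a straight line along y.

{"api": "jog_arm", "payload": {"dp": [[-0.05,-0.4,0],[-0.1,-1.2,0],[-0.15,-2.2,0],[-0.2,-3.3,0],[-0.3,-4.5,0]], "angular": [[0,0,0],[0,0,0],[0,0,0],[0,0,0],[0,0,0]], "claw": [20,20,20,20,20]}}

```text
t: 9.85
eef_pos: [0.4723, -0.2312, 0.1875]
tool_rot: [-0.001, 1.0, 0.0, -0.001]
contact_force: [0.0, 0.1, -1.6]
gripper_width: 0.482
```

{"api": "jog_arm", "payload": {"dp": [[-0.06,-1.2,0],[-0.12,-2.4,0],[-0.2,-3.6,0],[-0.3,-4.8,0],[-0.4,-6.0,0]], "angular": [[0,0,0],[0,0,0],[0,0,0],[0,0,0],[0,0,0]], "claw": [20,20,20,20,20]}}

```text
t: 10.35
eef_pos: [0.4618, -0.0812, 0.1877]
tool_rot: [-0.0, 1.0, 0.001, -0.001]
contact_force: [0.3, -0.0, -1.1]
gripper_width: 0.482
```

{"api": "jog_arm", "payload": {"dp": [[-0.06,-1.2,0],[-0.12,-2.4,0],[-0.2,-3.6,0],[-0.3,-4.8,0],[-0.4,-6.0,0]], "angular": [[0,0,0],[0,0,0],[0,0,0],[0,0,0],[0,0,0]], "claw": [20,20,20,20,20]}}

```text
t: 10.85
eef_pos: [0.4515, 0.0683, 0.1877]
tool_rot: [0.0, 1.0, 0.001, -0.001]
contact_force: [-0.2, 0.6, -1.8]
gripper_width: 0.484
```

```bash
python3 -c "
from p import *
o=get_obs(); c=cam('wrist')
togo([.4404,.328,.191],0)
cv2.imwrite('pics/w12.png',c['pixels'])
"
```

```text
t 10.9 q [ 0.11  0.2  -0.45  2.08  0.11  0.88 -1.97] pos [0.4511 0.074  0.1881] yaw 0.42 tilt [-0.0016  0.0028 -1.    ] F [ 0.2  5.4 -1.3] gw 41.3
dp [ -0.35 -10.16  -0.09] ang [-0.03  0.02  0.08]
```

View pics/w12.png

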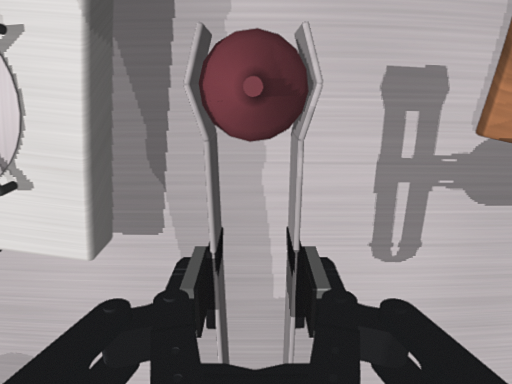

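The grip is unchanged, the onion still centred at (253,86) in the jaws. Continuing.

{"api": "jog_arm", "payload": {"dp": [[-0.05,-1.2,-0.02],[-0.1,-2.4,-0.05],[-0.15,-3.6,-0.1],[-0.2,-4.7,-0.1],[-0.2,-5.7,-0.1]], "angular": [[0,0,0],[0,0,0],[0,0,0],[0,0,0],[0,0,0]], "claw": [20,20,20,20,20]}}

```text
t: 11.4
eef_pos: [0.4464, 0.2106, 0.1903]
tool_rot: [0.0, 1.0, 0.001, -0.001]
contact_force: [1.0, 0.1, -1.5]
gripper_width: 0.484
```

```bash
python3 -c "
from p import *
togo([.4404,.328,.191],0)
"
```

```text
t 11.4 q [-0.12  0.27 -0.52  1.99  0.17  0.92 -2.3 ] pos [0.4464 0.2106 0.1903] yaw 0.12 tilt [-2.1e-03 -7.0e-04 -1.0e+00] F [ 1.   0.1 -1.5] gw 41.3
dp [-0.23 -4.69 -0.03] ang [0.01 0.02 0.02]
```

{"api": "jog_arm", "payload": {"dp": [[-0.05,-1.0,0],[-0.1,-2.0,-0.02],[-0.15,-2.9,-0.03],[-0.2,-3.7,-0.03],[-0.23,-4.2,-0.03]], "angular": [[0,0,0],[0,0,0],[0,0,0],[0,0,0],[0,0,0]], "claw": [20,20,20,20,20]}}

```text
t: 11.9
eef_pos: [0.4407, 0.3158, 0.191]
tool_rot: [0.0, 1.0, 0.001, -0.001]
contact_force: [-0.4, -0.1, -0.9]
gripper_width: 0.487
```

{"api": "jog_arm", "payload": {"dp": [[0,-0.2,0],[0,-0.2,0],[0,-0.2,0],[0,-0.2,0],[0,-0.2,0]], "angular": [[0,0,0],[0,0,0],[0,0,0],[0,0,0],[0,0,0]], "claw": [20,20,20,20,20]}}

```text
t: 12.4
eef_pos: [0.4426, 0.3185, 0.192]
tool_rot: [0.0, 1.0, -0.0, 0.0]
contact_force: [0.1, -1.1, -1.9]
gripper_width: 0.482
```

```bash
python3 -c "
from m import *
from p import togo
togo([.4404,.328,.191],0)
t=cam('top');s=cam('scene');w=cam('wrist')
for c,n in((t,'t'),(s,'s'),(w,'w')): print(n,blob(c,(160,60,20),(179,255,255)))
a=[max(blob(c,(160,60,20),(179,255,255)),key=lambda b:b[1][2])[0] for c in (t,s)]
print('onion',tri(t,a[0],s,a[1]))
cv2.imwrite('pics/w13.png',w['pixels']);cv2.imwrite('pics/s13.png',s['pixels']);cv2.imwrite('pics/t13.png',t['pixels'])
togo([.4404,.328,.191],0)
"
```

```text
t 12.4 q [-0.3   0.36 -0.54  1.88  0.22  0.96 -2.51] pos [0.4426 0.3185 0.192 ] yaw -0.03 tilt [ 1.e-04 -5.e-04 -1.e+00] F [ 0.1 -1.1 -1.9] gw 41.2
dp [-0.09 -0.38  0.04] ang [ 0.01 -0.   -0.01]
t [(array([114.07, 210.05]), [13, 15, 142])]
s [(array([299.96,  94.32]), [9, 6, 28])]
w [(array([253.22,  84.34]), [109, 112, 9490])]
onion (array([0.52261571, 0.31951484, 0.20808256]), np.float64(0.00398962504739885))
t 12.55 q [-0.3   0.36 -0.54  1.88  0.22  0.96 -2.51] pos [0.4424 0.319  0.1921] yaw 0.01 tilt [ 2.e-04 -1.e-04 -1.e+00] F [ 0.3 -0.7 -1.4] gw 41.2
dp [-0.08 -0.36  0.04] ang [ 0. -0.  0.]
```

View pics/w13.png

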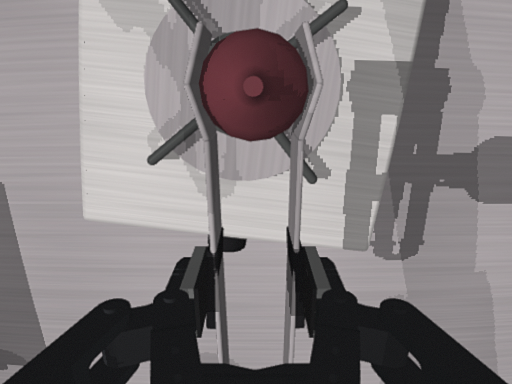

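View pics/s13.png

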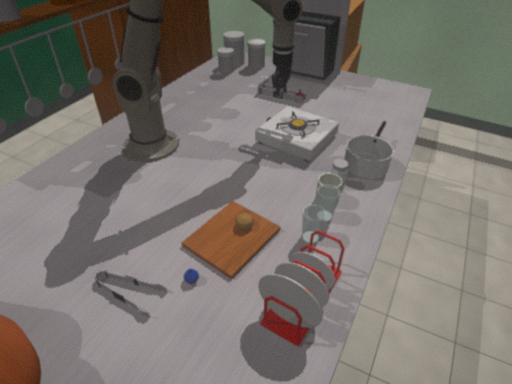

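View pics/t13.png

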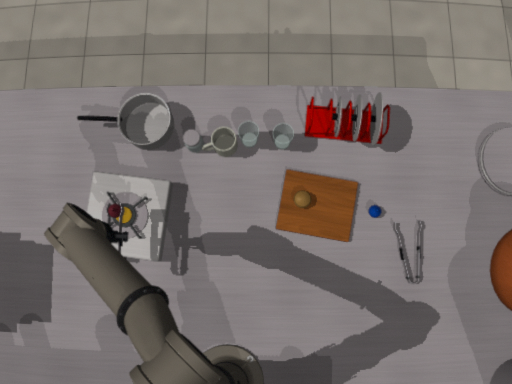

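The onion stands over the burner in all three views, though y is about 9 mm short of the middle. I nudge it and let it settle.

{"api": "jog_arm", "payload": {"dp": [[0,-0.1,0],[-0.02,-0.2,0],[-0.04,-0.33,0],[-0.04,-0.33,0],[-0.04,-0.33,0]], "angular": [[0,0,0],[0,0,0],[0,0,0],[0,0,0],[0,0,0]], "claw": [20,20,20,20,20]}}

```text
t: 13.05
eef_pos: [0.4411, 0.3278, 0.192]
tool_rot: [0.0, 1.0, 0.001, -0.0]
contact_force: [-0.9, -0.1, -1.3]
gripper_width: 0.485
```

{"api": "jog_arm", "payload": {"dp": [[0,0,0],[0,0,0],[0,0,0],[0,0,0],[0,0,0]], "angular": [[0,0,0],[0,0,0],[0,0,0],[0,0,0],[0,0,0]], "claw": [20,20,20,20,20]}}

```text
t: 13.55
eef_pos: [0.4413, 0.3276, 0.1921]
tool_rot: [0.0, 1.0, 0.0, 0.0]
contact_force: [-0.1, 0.5, -1.0]
gripper_width: 0.481
```

```bash
python3 -c "
from m import *
from p import togo
togo([.4404,.328,.191],0)
w=cam('wrist')
b=max(blob(w,(160,60,20),(179,255,255)),key=lambda b:b[1][0]); print('onion',b,onz(w,*b[0],.199))
cv2.imwrite('pics/w14.png',w['pixels'])
print(np.abs(get_obs()['joint_vel']).max())
"
```

```text
t 13.55 q [-0.31  0.37 -0.54  1.87  0.23  0.97 -2.53] pos [0.4413 0.3276 0.1921] yaw 0.03 tilt [ 0. -0. -1.] F [-0.1  0.5 -1. ] gw 41.1
dp [-0.04 -0.02  0.04] ang [ 0.   -0.    0.01]
onion (array([253.3 ,  84.31]), [109, 112, 9478]) [0.52243593 0.3288729  0.199     ]
0.002391640788700569
```

View pics/w14.png

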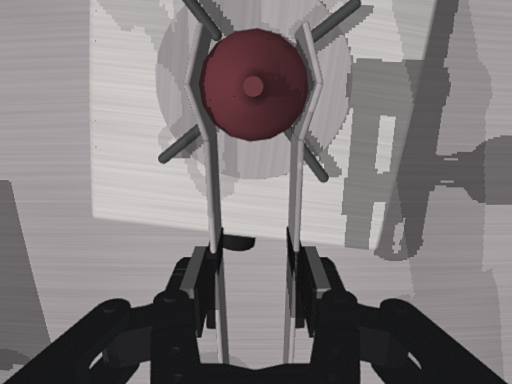

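The onion at (253,84) is at about (0.522, 0.329), against a burner centre of (0.521, 0.328). It is steady, with its underside at z ≈ 0.181. Handing in.

```bash
python3 -c "
from station import *
print(hand_in())"
```

```text
the job is handed in; nothing more can be done
None
```

The onion is held in the tongs over the burner, and I handed the job in at about 13.6 s. No verdict was reported.

I gripped the nearer tongs at 55 mm and lifted them. Then I lowered the open jaws around the red onion, squeezed with 30 N (opening 41 mm) and lifted it. I carried it straight across to the stove and stopped over the burner.

**Last checks:**
- **Sideways position:** the onion measured about (0.522, 0.329) m, within about 2 mm of the burner centre at (0.521, 0.328) m.
- **Height:** its underside is about 0.18 m above the counter, so 10 cm above the burner. I worked this out from the tool height.
- **Steadiness:** joint speeds were nearly zero, and the onion had not shifted in the jaws since the lift.
- **Other objects:** the last top and scene views, taken just before the final 9 mm nudge, showed the potato, mug, tumblers, jar and blue look-alike still in place. I judged this by eye.

**Disagreement:** just before that nudge, locating the onion from the top and scene views missed by 4 mm, because little of it was visible in the scene view. That put it about 9 mm higher than the tool height implies, still within the allowed range. I used the wrist camera and tool pose for the final position.

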